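Index a petri dish past the one-way pawl

TASK

Slide the petri dish along its lane, past the sprung pawl, until the pawl has snapped shut behind it with a clear gap of about a finger's breadth. Then, from the far side, push the dish back until it rests against the shut pawl, and leave it there. Do not lift the dish out of the lane, and leave the other things where they stand.

Things in the scene. Friction and masses are not known exactly. Their poses are not given: they have to be found in the camera images.
- dish_lane: Fixed straight guide, polished slippery metal, open-ended, 4 mm base plate (top z = 4 mm, carries the dish). Origin: underside, on the centre line, beside the pivot. y axis = travel (at yaw 0 to the robot's left), x axis = across, away from the robot. Runs y = -150 to +160 mm. Between rails 67 mm (x = -33.5 to +33.5); rail tops z = 22 mm at -x, 11 mm at +x (the pawl swings over this one).
- dish: Petri dish standing in the lane before the pawl: shallow, round, whitish clear, 61 mm diameter, 14 mm high, about 45 g. Origin: centre of its underside. Its top is at z = 18 mm in the lane. It starts at lane y = -90 to -50 mm and slides easily when fingertips that reach below z = 12 mm push its rim.
- pawl_arm (a joint): Angle (rad) of the pawl, a dark steel arm (z = 12.5 to 20.5 mm) on an upright pin at lane x = 47, y = 0 mm. 0 = shut, slanting into the lane, tip pointing along the travel. A dish coming from -y swings it aside (about 0.5; limit 0.7). A weak spring (about 1 N at the tip) shuts it once the dish is past lane y = 72 mm and no finger stands against the arm; shut, it blocks the dish's way back.
- pawl_tip (a point): Centre of the pawl's rounded tip (8 mm diameter), half way up its height; when shut at lane x = 13, y = 40 mm. A finger following the dish at lane x above 0 can hold the arm open until the finger is lifted out.
- rest (a point): Point on the lane's centre line, on the plate's top (lane y = 72 mm), where the dish's origin lies when the dish rests against the back of the shut pawl (give or take 1.5 mm along the lane, 3 mm across).
- loose_vial: Bystander: screw-cap sample vial, 30 mm diameter, 52 mm high, standing on the bench beyond the lane. Origin: centre of its underside.
- spare_dish: Bystander: another petri dish of the same kind, on the bare bench at the left, not in the lane. Origin: centre of its underside.
- stapler_1: Bystander: black stapler, 118 x 34 x 35 mm, on the bench at the right. Origin: centre of its underside.
Mind the look-alikes: they are no part of the job. What is shaped like the dish but brown or turquoise is not meant.

How it is judged:
By the outcome, as a careful person would: the job done as asked, in the order asked, and still so for the second after the job is handed in, with the robot touching nothing.
It also fails if it takes over 42 s, if anything falls off the work surface, if the arm or the gripper's body presses on something with over 40 N, if the wrist force passes 120 N, or if a joint passes its speed limit or range.

ROBOT

A 6-joint arm with a two-finger parallel gripper is mounted at the origin on a cart in front of the work surface, level with it; the furniture and walls round the work are solid. World frame = base frame: x ahead of the robot, y to its left, z up, the work surface at z = 0. Lengths are in m, angles in degrees, forces in N, time in s.
With the tool pointing down it reaches from about 0.3 to 1 m from the base axis. Payload 5.1 kg.
Tool frame: the origin (TCP) lies on the centre line of the jaws, within the pads' length; the fingertips stand 22 mm ahead of it and the grasp point (between the pads) lies 3 mm ahead of it (nose_length is the distance from the TCP to the fingertips, in m); z points along the fingers, y is the line along which they close (so a half turn about z gives the same grasp; the last joint's range is limited). The gripper opens to 95 mm and grips with 3 to 60 N. Pads are 20 mm wide; open, the fingers measure 119 mm over their backs; the gripper's body (75 mm by 180 mm) begins 59 mm behind the grasp point.
Start: joints at [-76.983, 7.093, 94.555, -0, 78.352, -4.733], TCP at [0.198, -0.619, 0.237] pointing down, gripper open.
Joint ranges: [-149.61, 149.61], [-58.7, 133.49], [1.44, 155.28], [-77.14, 257.14], [18.33, 153.61], [-166.67, 166.67]. Speed limits (degrees/s): [147.25, 147.25, 180, 180, 180, 180].

INTERFACE

Orientations are given as a 3x3 rotation matrix whose columns are the frame's x, y, z axes.
In Python, from rig import * gives the robot as it stands. The module is installed in compiled form; this text tells all that it offers.
- The arm moves only by the tool jog_arm, never from a script. Its argument "increments" is a list of rows, each an object of numbers: "x", "y", "z": the shift along the tool's x, y, z in mm; "spin": the turn about the tool's z in degrees. In form: [{"x": .., "y": .., "z": .., "spin": ..}, ...]. A call has 1 to 12 rows; each row is the pose to reach, as a shift and turn from the pose commanded when the call began, along the tool's axes at that moment; what a row does not reach only later rows make up. A row lasts 1/10 s, in which the tool goes at most 50 mm and 8.59 degrees, less where a joint would pass 70% of its speed; a pose out of reach is approached as far as the arm can. A call with a gripper value outside its range is refused whole. "jaw" is the opening, from 0 (shut) to 1 (fully open), set as the call begins (left out, the last holds). The fingers move at their own pace and stop on an object; "force" is the grip in N (left out, the last holds). Time passes only in rows, so rows that repeat a pose let the fingers close. It gives the time, the measured TCP pose, the force, the opening and the grip force at its end, in the units of the state.
- get_obs(): the state, without advancing time (a new reading comes with each control period).
- grab_frame(name): name is "side" or "top" or "wrist"; returns the picture (400x640x3 uint8, red, green, blue); there is no depth.
- camera_model(name): a dict with "vertical_fov" (degrees; the focal length in pixels is half the picture's height over the tangent of half this angle, whatever the lens; pixels are square), "cx", "cy" (the principal point, pixels), "rvec" (rotation vector, rad) and "tvec" (3), from world to camera coordinates, as OpenCV has them. Camera axes: x right, y down, z forward; pixel columns grow to the right and rows downward; lengths in m; the calibration is good to about 2 mm. A picture is of the moment at which its call begins: read the wrist's pose just before it. camera_model takes no time and is no camera call; for the wrist camera it gives the pose at the moment of the call.
- close_job(): hands the job in; it is judged then, once.
Trained networks look in the newest picture that a camera, given by its name, has taken for a name from the list of things; names that differ only in an ending like _2 or _b are one class to them, and where a whole thing is asked for, a point or a joint stands for the part that bears it (a point fixed in the world has none). Each returns a list of dicts, best first, with "p" (0 to 1); they miss things now and then, are a little off and sometimes report something else, mostly with a low value. They report only what shows in the picture. A call takes as long as a camera call. They do not tell look-alikes from the thing itself.
- regions_of(target, camera): "region" (400x640 bool, what is visible of it) and "at" ([row, column] in pixels, amid what is visible of it).
- landmark_of(target, camera): "at" ([row, column] in pixels: a listed point, or the origin of a listed thing).
The state is a dict: "time_s": time; "joints": joint angles; "dq": joint speeds; "joint_efforts": joint torques, N m; "tcp_pos": TCP position; "eef_rot": TCP orientation; "ft_force": force on the tool from outside, world axes, zero at the start; "ft_torque": the same for the moment, N m; "gripper_width": finger opening in m; "grasp_force": force on a finger pad.
Only numpy, scipy, OpenCV 4.12 (cv2) and the standard library are available. Lean on these libraries where they do the work, as an engineer would, in place of code of your own. Each camera call takes 0.05 s, during which the arm holds its last target. There are 200 camera calls.

## Working session

There is one attempt and no reset: what is moved stays moved. The work goes in short steps, Python scripts to look and compute and a tool call to move; the robot and the scene stay as the last step left them, time stands still between calls to the robot, and variables do not carry over. Pictures are saved under pics/ and viewed, at most 10 in all, crops included, and the job is handed in when it is done.

Besides the shell and the picture viewer there is one more tool, called in YAML: its name, and indented under it one key for each argument. jog_arm: Moves the arm, as the interface text tells. Its arguments: {"type":"object","properties":{"increments":{"type":"array"},"jaw":{"type":"number"},"force":{"type":"number"}},"required":["increments"]}

```bash
mkdir -p pics; cat > h.py <<'E'
from rig import *
import numpy as np, cv2
def cam(n):
    m=camera_model(n); f=200/np.tan(np.radians(m["vertical_fov"])/2)
    return f,m["cx"],m["cy"],cv2.Rodrigues(np.array(m["rvec"],float))[0],np.array(m["tvec"],float).ravel()
def back(n,rc,z):
    f,cx,cy,R,t=cam(n); d=R.T@np.array([(rc[1]-cx)/f,(rc[0]-cy)/f,1]); c=-R.T@t
    return c+d*(z-c[2])/d[2]
def proj(n,p):
    f,cx,cy,R,t=cam(n); q=R@np.array(p)+t; return [cy+f*q[1]/q[2],cx+f*q[0]/q[2]]
def save(im,name): cv2.imwrite("pics/"+name,cv2.cvtColor(im,cv2.COLOR_RGB2BGR))
E
python3 - <<'E'
from h import *
a=grab_frame("top");b=grab_frame("side")
save(a,"top0.png");save(b,"side0.png")
for c in("top","side"):
    print(c,camera_model(c))
    for n,z in(("dish_lane",0),("dish",.004),("pawl_tip",.0165),("rest",.004),("loose_vial",0),("spare_dish",0),("stapler_1",0)):
        print(n,[(round(d["p"],2),np.round(d["at"],1).tolist(),np.round(back(c,d["at"],z),4).tolist()) for d in landmark_of(n,c)[:4]])
print(get_obs())
E
```

```text
top {'vertical_fov': 52.43588672784916, 'cx': 315.7878007488173, 'cy': 196.6927534076152, 'rvec': array([ 2.11195283, -2.16850139,  0.17311201]), 'tvec': array([-0.05814899,  0.51346302,  1.13404756])}
dish_lane [(0.72, [201.6, 273.8], [0.5067, 0.0539, 0.0])]
dish [(0.76, [213.3, 350.6], [0.465, -0.1738, 0.004]), (0.76, [238.9, 368.7], [0.3881, -0.2239, 0.004]), (0.61, [183.9, 377.2], [0.5516, -0.2571, 0.004]), (0.59, [208.1, 300.2], [0.4845, -0.0247, 0.004])]
pawl_tip [(0.55, [192.6, 259.8], [0.5322, 0.0934, 0.0165])]
rest [(0.67, [199.0, 250.4], [0.5158, 0.1232, 0.004]), (0.3, [200.9, 274.7], [0.5081, 0.0508, 0.004])]
loose_vial [(0.64, [180.0, 308.0], [0.5698, -0.0498, 0.0])]
spare_dish [(0.53, [242.6, 175.8], [0.3925, 0.3432, 0.0])]
stapler_1 [(0.86, [217.6, 414.6], [0.4476, -0.3637, 0.0]), (0.38, [194.7, 259.8], [0.5287, 0.0956, 0.0])]
side {'vertical_fov': 45.89743088015371, 'cx': 314.6377510347844, 'cy': 200.37699415528226, 'rvec': array([ 0.33380648, -2.63409343,  1.40494336]), 'tvec': array([0.47857184, 0.13563887, 1.1441376 ])}
dish_lane [(0.97, [238.2, 303.7], [0.5107, 0.0
[... 661 characters left out ...]
7.83525488e+01, -4.73294467e+00]), 'dq': array([ 0.03183076, -0.01607952,  0.12562597,  0.01408936,  0.13765033,
       -0.02810383]), 'joint_efforts': array([-2.15652399e-04, -4.17538190e+01, -3.60210335e+01,  7.72955222e-02,
        4.26847441e-02,  1.06310591e-05]), 'tcp_pos': array([ 0.19813379, -0.61906532,  0.23672567]), 'eef_rot': array([[ 9.52390339e-01,  3.04881356e-01,  1.17293848e-06],
       [ 3.04881355e-01, -9.52390335e-01, -9.50897049e-05],
       [-2.78739829e-05,  9.09201234e-05, -9.99999995e-01]]), 'ft_force': array([ 0.32606223,  0.64365261, -0.50996888]), 'ft_torque': array([ 0.02107841, -0.02787726, -0.00732605]), 'grasp_force': 0.0, 'gripper_width': 0.09461146266626591}
```

View pics/top0.png

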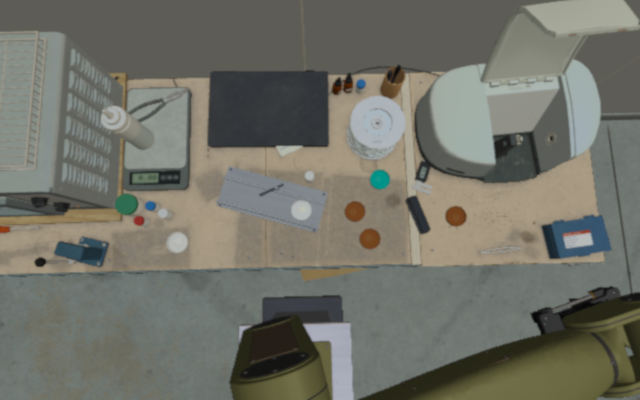

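View pics/side0.png

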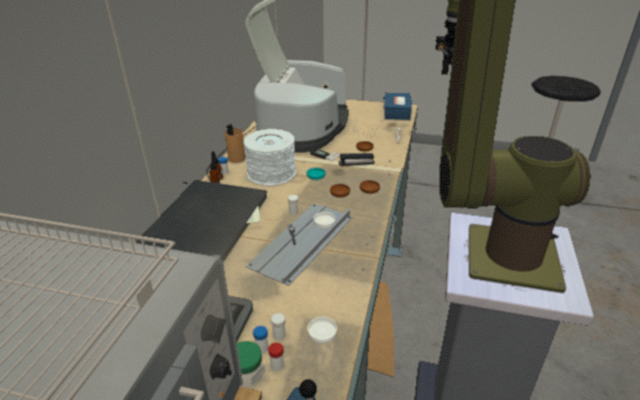

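The dish candidates in the top view are:
- white at (211,302), in the lane
- browns at (211,355), (238,370) and (216,456)
- turquoise at (180,380)
- white spare at (242,177), on the bare bench

The one meant is the white dish at (211,302), because it is whitish and stands in the lane before the pawl. I'll confirm it in a crop and fit the lane.

```bash
python3 - <<'E'
from h import *
ims={c:grab_frame(c) for c in("top","side")}
for c in ims:
    for n in("dish_lane","pawl_arm"):
        for r in regions_of(n,c)[:2]:
            m=r["region"].astype(np.uint8); cs=max(cv2.findContours(m,0,2)[0],key=cv2.contourArea)[:,0,::-1]
            P=np.array([back(c,p,0.004 if n=="dish_lane" else .0165)[:2] for p in cs.astype(float)],np.float32)
            (ce,sz,an)=cv2.minAreaRect(P); print(c,n,round(r["p"],2),m.sum(),np.round(ce,4),np.round(sz,4),round(an,2))
            if n=="dish_lane":print(np.round(cv2.boxPoints((ce,sz,an)),4).tolist())
    # white dish: brightness centroid
    for r in regions_of("dish",c):
        ys,xs=np.nonzero(r["region"]); col=ims[c][ys,xs].mean(0)
        print("dish",c,round(r["p"],2),np.round(r["at"],1),col.round(),np.round(back(c,[ys.mean(),xs.mean()],.013),4))
t=cv2.resize(ims["top"][150:250,205:340],None,fx=5.9,fy=5.9,interpolation=cv2.INTER_CUBIC)
save(t,"crop_top.png")
save(cv2.resize(ims["side"][190:300,235:365],None,fx=5.4,fy=5.4,interpolation=cv2.INTER_CUBIC),"crop_side.png")
E
```

```text
top dish_lane 0.77 4050 [0.5157 0.0603] [0.3166 0.1292] 73.35
[[0.40849998593330383, -0.07289999723434448], [0.5321999788284302, -0.10989999771118164], [0.6229000091552734, 0.19349999725818634], [0.4991999864578247, 0.2304999977350235]]
top dish_lane 0.37 87 [0.5412 0.0651] [0.0137 0.068 ] 25.64
[[0.5203999876976013, 0.09269999712705612], [0.5497999787330627, 0.03150000050663948], [0.5620999932289124, 0.03739999979734421], [0.5327000021934509, 0.09860000014305115]]
top pawl_arm 0.43 43 [0.5387 0.0643] [0.0081 0.0554] 25.6
top pawl_arm 0.43 4117 [0.5138 0.0605] [0.3166 0.1289] 73.73
dish top 0.85 [239.4 371.7] [114.  73.  39.] [ 0.3889 -0.2244  0.013 ]
dish top 0.79 [210.7 352.7] [113.  69.  34.] [ 0.4702 -0.1831  0.013 ]
dish top 0.78 [205.1 300.2] [175. 180. 178.] [ 0.4796 -0.0247  0.013 ]
dish top 0.78 [216.1 455.3] [114.  74.  41.] [ 0.449 -0.48   0.013]
dish top 0.68 [179.4 379.6] [ 29. 141. 129.] [ 0.5654 -0.264   0.013 ]
side dish_lane 0.68 3560 [0.5105 0.0541] [0.3322 0.1297] 73.38
[[0.4009000062942505, -0.08649999648332596], [0.5250999927520752, -0.12359999865293503], [0.620199978351593, 0.19470000267028809], [0.4959000051021576, 0.23180000483989716]]
side pawl_arm 0.61 68 [0.5356 0.065 ] [0.0126 0.0752] 26.08
dish side 0.67 [146.4 364.6] [110.  73.  43.] [ 0.4445 -0.468   0.013 ]
dish side 0.65 [172.7 315.2] [ 21. 134. 123.] [ 0.5602 -0.2524  0.013 ]
dish side 0.52 [190.5 340.9] [104.  64.  35.] [ 0.4668 -0.1757  0.013 ]
dish side 0.51 [216.7 321. ] [193. 195. 181.] [ 0.4761 -0.0236  0.013 ]
dish side 0.48 [187.8 369.1] [106.  65.  35.] [ 0.3867 -0.213   0.013 ]
```

View pics/crop_top.png

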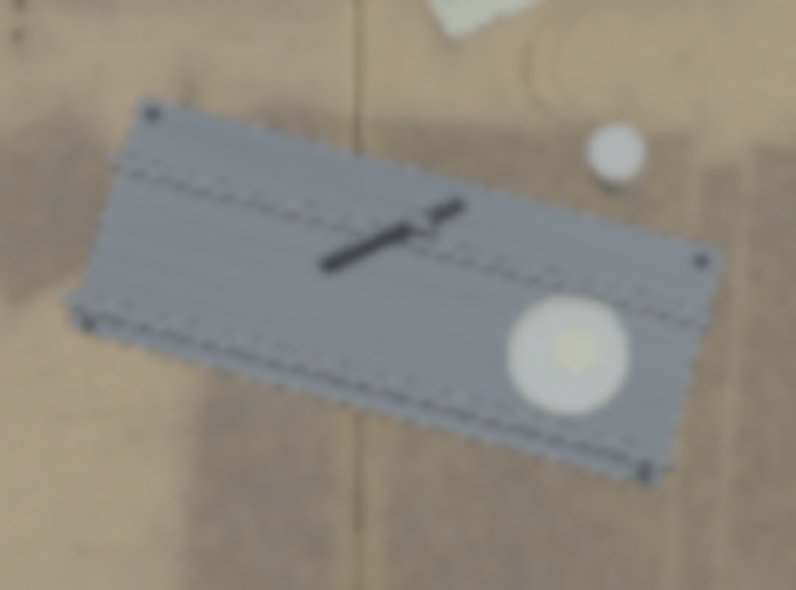

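View pics/crop_side.png

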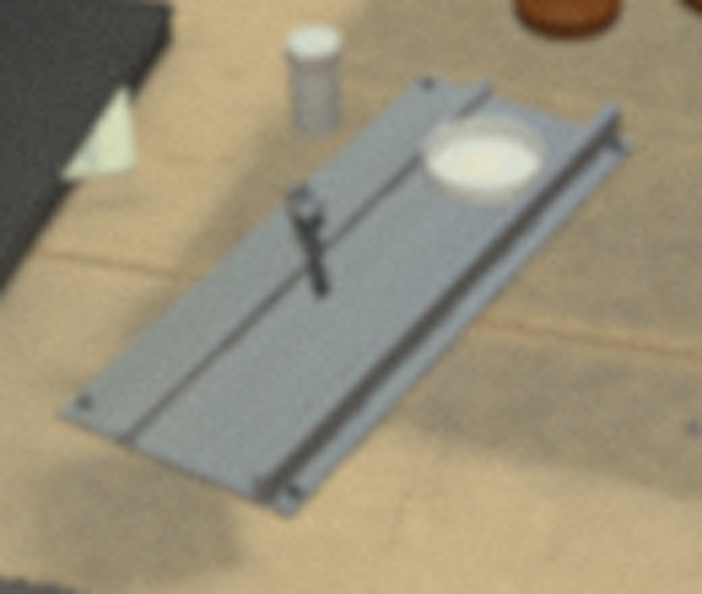

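The crops confirm it: the whitish dish is in the lane at top (209,301) and side (219,324). The pawl is shut, with its tip at top (194.5,260.5). Next I'll fit the lane pose from the corner screws, pin and tip.

```bash
python3 - <<'E'
from h import *
from scipy.optimize import least_squares
def px(c,u,v):
    s,ox,oy=(5.9,205,150) if c=="top" else (5.4,235,190)
    s2=(135*5.9//1/135) if 0 else s
    return [(v+.5)/s-.5+oy,(u+.5)/s-.5+ox]
D={"top":[(152,114),(701,261),(644,471),(88,323)],"side":[(84,402),(428,84),(616,147),(292,493)]}
O=[]
# params x,y,yaw, dots: dy half, xa, xb ; dish x,y (lane)
for c in D:
    for k,(u,v) in enumerate(D[c]): O.append((c,"d%d"%k,px(c,u,v)))
O+=[("top","pin",px("top",422,220)),("side","pin",px("side",305,203)),("top","tip",px("top",333,263)),("side","tip",px("side",320,287)),
("top","cor+",px("top",142,100)),("top","cor-",px("top",720,250)),("side","cor+",px("side",62,412)),
("top","dish",px("top",569,353)),("side","dish",px("side",484,150))]
def pt(n,p):
    x,y,w,h,xa,xb,dx,dy,xc=p
    L={"d0":(xa,h+5,4),"d1":(xa,5-h,4),"d2":(xb,5-h,4),"d3":(xb,5+h,4),"pin":(47,0,22),"tip":(13,40,20.5),"cor+":(xc,160,4),"cor-":(xc,-150,4),"dish":(dx,dy,11 )}[n]
    return [(x+L[0]*np.cos(w)-L[1]*np.sin(w))/1e3,(y+L[0]*np.sin(w)+L[1]*np.cos(w))/1e3,L[2]/1e3]
def res(p): return np.concatenate([np.array(proj(c,pt(n,p)))-o for c,n,o in O])
s=least_squares(res,[500,50,-.28,145,60,-40,0,-70,65],loss="soft_l1",x_scale=[10,10,.1]+[10]*6)
print(np.round(s.x,3),np.degrees(s.x[2]))
for (c,n,o),r in zip(O,s.fun.reshape(-1,2)):print(c,n,r.round(2))
E
```

```text
[ 5.01523e+02  5.77660e+01 -2.87000e-01  1.45187e+02  6.56030e+01
 -4.57320e+01  2.26400e+00 -9.03120e+01  7.22920e+01] -16.42989770492432
top d0 [0.75 0.08]
top d1 [0.29 0.14]
top d2 [0.73 0.19]
top d3 [0.67 0.09]
side d0 [ 0.04 -0.28]
side d1 [-0.26 -0.57]
side d2 [-0.42 -0.55]
side d3 [-0.45 -0.25]
top pin [ 0.18 -0.  ]
side pin [ 0.49 -0.19]
top tip [ 0.52 -1.08]
side tip [-2.07 -0.52]
top cor+ [ 0.21 -0.7 ]
top cor- [0.86 0.67]
side cor+ [-0.39 -0.97]
top dish [0.48 0.76]
side dish [ 1.07 -0.6 ]
```

Lane pose: (501.5, 57.8) mm, yaw −16.4°, with the dish at lane y ≈ −89. My plan is to straddle the dish along the lane with the jaws open about 80 mm, at lane x = −12, clear of the pawl. The rear finger pushes it forward and the front finger pushes it back.

jog_arm:
  increments:
    - {"x":436,"y":-485,"z":60,"spin":34.2}
    - {"x":436,"y":-485,"z":60,"spin":34.2}
    - {"x":436,"y":-485,"z":60,"spin":34.2}
    - {"x":436,"y":-485,"z":60,"spin":34.2}
    - {"x":436,"y":-485,"z":60,"spin":34.2}
    - {"x":436,"y":-485,"z":60,"spin":34.2}
    - {"x":436,"y":-485,"z":60,"spin":34.2}
    - {"x":436,"y":-485,"z":60,"spin":34.2}
    - {"x":436,"y":-485,"z":60,"spin":34.2}
    - {"x":436,"y":-485,"z":60,"spin":34.2}
    - {"x":436,"y":-485,"z":60,"spin":34.2}
    - {"x":436,"y":-485,"z":60,"spin":34.2}
  jaw: 0.84

```text
time_s: 2.4
tcp_pos: [0.4436, -0.0721, 0.182]
eef_rot: [[0.959, -0.283, 0.002], [-0.283, -0.959, -0.001], [0.002, 0.0, -1.0]]
ft_force: [-0.3, -0.4, -0.5]
gripper_width: 0.0801
grasp_force: 0.0
```

jog_arm:
  increments:
    - {"x":0,"y":-25,"z":0}
    - {"x":5,"y":-50,"z":0}
    - {"x":5,"y":-50,"z":0}
    - {"x":5,"y":-50,"z":0}

```text
invalid input at $.increments[0]: expected keys x, y, z, spin
```

```bash
cat >> h.py <<'E'
W=np.radians(-16.43); LO=np.array([.5015,.0578])
RL=np.array([[np.cos(W),-np.sin(W)],[np.sin(W),np.cos(W)]])
def lane(p): return (RL.T@(np.array(p)[:2]-LO)*1e3).round(1)
def world(x,y,z): return np.append(LO+RL@np.array([x,y])/1e3,z/1e3)
def dish():
    for c in("top","side","wrist"):
        grab_frame(c)
        for r in regions_of("dish",c):
            ys,xs=np.nonzero(r["region"]); P=lane(back(c,[ys.mean(),xs.mean()],.012))
            if abs(P[0])<20 and -160<P[1]<170: print(c,"dish",round(r["p"],2),P)
        for r in landmark_of("pawl_tip",c)[:1]: print(c,"tip",round(r["p"],2),lane(back(c,r["at"],.0165)))
E
python3 - <<'E'
from h import *
o=get_obs(); print(o["time_s"],o["tcp_pos"],lane(o["tcp_pos"])); dish()
im=grab_frame("wrist")
for x,y,z,c in((-33.5,-150,22,(255,0,0)),(-33.5,160,22,(255,0,0)),(33.5,-150,11,(255,0,0)),(33.5,0,11,(255,0,0)),(33.5,160,11,(255,0,0)),(13,40,20.5,(0,255,0)),(47,0,22,(0,255,0))):
    r,k=proj("wrist",world(x,y,z)); cv2.circle(im,(int(round(k)),int(round(r))),3,c,1)
for z,xo in((18,30.5),):
    for a in range(0,360,20):
        r,k=proj("wrist",world(xo*np.cos(np.radians(a)),-89+xo*np.sin(np.radians(a)),z)); cv2.circle(im,(int(k),int(r)),1,(0,0,255),-1)
save(im,"wrist1.png")
E
```

```text
2.4 [ 0.44364334 -0.07212138  0.18203545] [ -18.7 -141. ]
top tip 0.5 [ 9.9 45.9]
side dish 0.71 [ -1.2 -86.2]
side tip 0.55 [ 7.  48.2]
wrist dish 0.82 [ -0.3 -87.1]
wrist tip 0.96 [11.1 42.8]
```

View pics/wrist1.png

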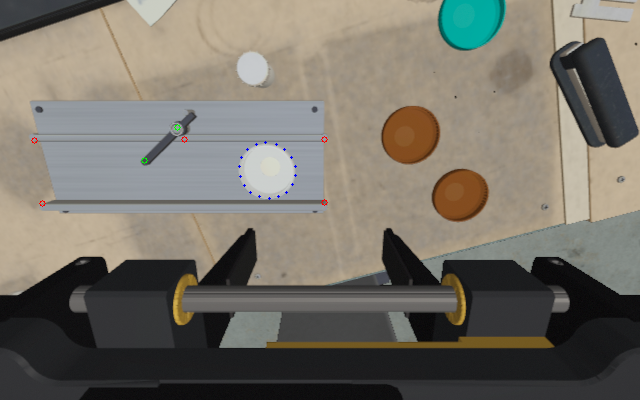

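The wrist view shows the lane overlay matching to about 1 px: rails at rows 140 and 203, dish at (267,170), pawl tip at (144,161). Dish is at lane (0,−88). Moving above it and descending part of the way.

jog_arm:
  increments:
    - {"x":4,"y":-27,"z":20,"spin":0}
    - {"x":7,"y":-53,"z":50,"spin":0}
    - {"x":7,"y":-53,"z":90,"spin":0}
    - {"x":7,"y":-53,"z":115,"spin":0}
    - {"x":7,"y":-53,"z":120,"spin":0}
    - {"x":7,"y":-53,"z":120,"spin":0}
    - {"x":7,"y":-53,"z":120,"spin":0}

```text
time_s: 3.6
tcp_pos: [0.4661, -0.026, 0.0634]
eef_rot: [[0.959, -0.284, 0.003], [-0.284, -0.959, -0.0], [0.003, -0.0, -1.0]]
ft_force: [1.4, 0.3, 0.4]
gripper_width: 0.0801
grasp_force: 0.0
```

```bash
python3 - <<'E'
from h import *
o=get_obs(); print(o["time_s"],o["tcp_pos"],lane(o["tcp_pos"]),o["ft_force"])
E
```

```text
3.6 [ 0.4661031  -0.02599479  0.06342669] [-10.3 -90.4] [1.42504364 0.30119213 0.42951224]
```

jog_arm:
  increments:
    - {"x":-2,"y":-2,"z":10,"spin":0}
    - {"x":-2,"y":-2,"z":20,"spin":0}
    - {"x":-2,"y":-2,"z":28,"spin":0}
    - {"x":-2,"y":-2,"z":33,"spin":0}
    - {"x":-2,"y":-2,"z":33,"spin":0}
    - {"x":-2,"y":-2,"z":33,"spin":0}

```text
time_s: 4.2
tcp_pos: [0.4634, -0.0227, 0.0285]
eef_rot: [[0.959, -0.283, -0.0], [-0.283, -0.959, 0.0], [-0.0, 0.0, -1.0]]
ft_force: [0.0, 0.2, 0.1]
gripper_width: 0.0798
grasp_force: 0.0
```

```bash
python3 - <<'E'
from h import *
o=get_obs(); print(o["time_s"],o["tcp_pos"],lane(o["tcp_pos"]),o["ft_force"])
dish()
E
```

```text
4.2 [ 0.46343458 -0.02272286  0.02852912] [-13.7 -88. ] [0.04138133 0.15864625 0.11045831]
top tip 0.4 [15.4 48.4]
side dish 0.59 [-11.7 -88.5]
side dish 0.27 [-1.4 52.3]
side tip 0.5 [13.3 42.3]
wrist dish 0.62 [ -0.7 -87.5]
wrist tip 0.68 [10.7 41.3]
```

jog_arm:
  increments:
    - {"x":0,"y":-3,"z":-1,"spin":0}
    - {"x":0,"y":-6,"z":-1,"spin":0}
    - {"x":0,"y":-9,"z":-1,"spin":0}
    - {"x":0,"y":-13,"z":-1,"spin":0}
    - {"x":0,"y":-18,"z":-1,"spin":0}
    - {"x":0,"y":-24,"z":-1,"spin":0}
    - {"x":0,"y":-30,"z":-1,"spin":0}
    - {"x":0,"y":-36,"z":-1,"spin":0}
    - {"x":0,"y":-42,"z":-1,"spin":0}
    - {"x":0,"y":-48,"z":-1,"spin":0}
    - {"x":0,"y":-54,"z":-1,"spin":0}
    - {"x":0,"y":-60,"z":-1,"spin":0}

```text
time_s: 5.85
tcp_pos: [0.4806, 0.0353, 0.0297]
eef_rot: [[0.959, -0.283, -0.0], [-0.283, -0.959, 0.0], [-0.0, -0.0, -1.0]]
ft_force: [0.8, -0.3, 0.2]
gripper_width: 0.0797
grasp_force: 0.1
```

jog_arm:
  increments:
    - {"x":0,"y":-5,"z":0,"spin":0}
    - {"x":0,"y":-10,"z":0,"spin":0}
    - {"x":0,"y":-15,"z":0,"spin":0}
    - {"x":0,"y":-20,"z":0,"spin":0}
    - {"x":0,"y":-25,"z":0,"spin":0}
    - {"x":0,"y":-30,"z":0,"spin":0}
    - {"x":0,"y":-35,"z":0,"spin":0}
    - {"x":0,"y":-40,"z":0,"spin":0}
    - {"x":0,"y":-45,"z":0,"spin":0}
    - {"x":0,"y":-50,"z":0,"spin":0}
    - {"x":0,"y":-55,"z":0,"spin":0}
    - {"x":0,"y":-60,"z":0,"spin":0}

```text
time_s: 7.05
tcp_pos: [0.4976, 0.0927, 0.0297]
eef_rot: [[0.959, -0.283, 0.0], [-0.283, -0.959, -0.0], [0.0, -0.0, -1.0]]
ft_force: [-0.8, -0.9, 0.1]
gripper_width: 0.08
grasp_force: 0.4
```

```bash
python3 - <<'E'
from h import *
o=get_obs(); print(o["time_s"],o["tcp_pos"],lane(o["tcp_pos"]),o["ft_force"])
dish()
E
```

```text
7.05 [0.49761861 0.09271335 0.02971046] [-13.6  32.4] [-0.8290736  -0.85931637  0.14004795]
top tip 0.74 [-9.6 -9.4]
side dish 0.59 [-12.5  22.2]
wrist dish 0.58 [-5.4 23. ]
wrist tip 0.75 [20.1 46.3]
```

jog_arm:
  increments:
    - {"x":0,"y":-4,"z":0,"spin":0}
    - {"x":0,"y":-8,"z":0,"spin":0}
    - {"x":0,"y":-12,"z":0,"spin":0}
    - {"x":0,"y":-16,"z":0,"spin":0}
    - {"x":0,"y":-20,"z":0,"spin":0}
    - {"x":0,"y":-24,"z":0,"spin":0}
    - {"x":0,"y":-28,"z":0,"spin":0}
    - {"x":0,"y":-32,"z":0,"spin":0}
    - {"x":0,"y":-36,"z":0,"spin":0}
    - {"x":0,"y":-40,"z":0,"spin":0}

```text
time_s: 8.5
tcp_pos: [0.5089, 0.131, 0.0297]
eef_rot: [[0.959, -0.283, 0.0], [-0.283, -0.959, 0.0], [0.0, -0.0, -1.0]]
ft_force: [-0.9, -0.2, -0.1]
gripper_width: 0.0799
grasp_force: 0.1
```

jog_arm:
  increments:
    - {"x":0,"y":-3,"z":0,"spin":0}
    - {"x":0,"y":-6,"z":0,"spin":0}
    - {"x":0,"y":-9,"z":0,"spin":0}
    - {"x":0,"y":-12,"z":0,"spin":0}
    - {"x":0,"y":-15,"z":0,"spin":0}
    - {"x":0,"y":-18,"z":0,"spin":0}
    - {"x":0,"y":-21,"z":0,"spin":0}
    - {"x":0,"y":-23,"z":0,"spin":0}
    - {"x":0,"y":-25,"z":0,"spin":0}
    - {"x":0,"y":-26,"z":0,"spin":0}
    - {"x":0,"y":-26,"z":0,"spin":0}

```text
time_s: 9.6
tcp_pos: [0.5161, 0.1557, 0.0297]
eef_rot: [[0.959, -0.283, -0.0], [-0.283, -0.959, 0.0], [-0.0, -0.0, -1.0]]
ft_force: [-0.4, -0.9, 0.2]
gripper_width: 0.0799
grasp_force: 0.0
```

```bash
python3 - <<'E'
from h import *
o=get_obs(); print(o["time_s"],o["tcp_pos"],lane(o["tcp_pos"]),o["ft_force"])
dish()
save(grab_frame("wrist"),"wrist2.png")
E
```

```text
9.6 [0.51614619 0.15573224 0.02967107] [-13.7  98.1] [-0.353766   -0.90354158  0.2343016 ]
top tip 0.55 [16.7 51.9]
side dish 0.78 [-11.7  87.5]
wrist dish 0.86 [-4.8 88.6]
wrist tip 0.87 [10.4 41.3]
```

View pics/wrist2.png

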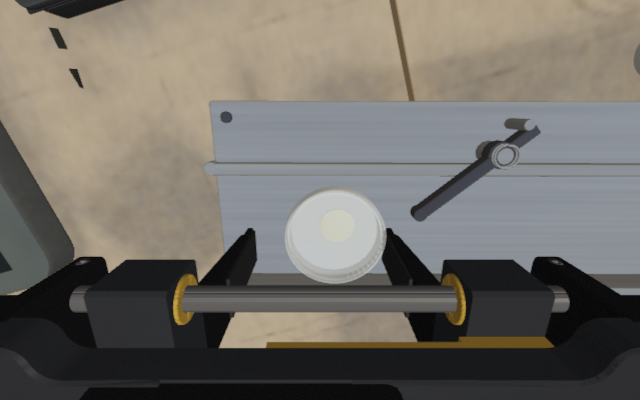

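The wrist view shows the pawl shut at its original angle, tip at (417,214). The dish is clear behind it at (335,235), lane y ≈ 88, so the gap is about 16 mm. Now I'll shift slightly toward −x, so that the finger edge steers the dish to the centre, and push back with the far finger.

jog_arm:
  increments:
    - {"x":-2,"y":3,"z":0,"spin":0}
    - {"x":-4,"y":7,"z":0,"spin":0}
    - {"x":-6,"y":11,"z":0,"spin":0}
    - {"x":-6,"y":15,"z":0,"spin":0}
    - {"x":-6,"y":18,"z":0,"spin":0}
    - {"x":-6,"y":20,"z":0,"spin":0}
    - {"x":-6,"y":22,"z":0,"spin":0}
    - {"x":-6,"y":24,"z":0,"spin":0}
    - {"x":-6,"y":26,"z":0,"spin":0}
    - {"x":-6,"y":28,"z":0,"spin":0}
    - {"x":-6,"y":30,"z":0,"spin":0}
    - {"x":-6,"y":30,"z":0,"spin":0}

```text
time_s: 11.3
tcp_pos: [0.5018, 0.1283, 0.0297]
eef_rot: [[0.959, -0.283, -0.0], [-0.283, -0.959, -0.0], [-0.0, 0.0, -1.0]]
ft_force: [0.3, 0.2, -0.5]
gripper_width: 0.08
grasp_force: 0.0
```

```bash
python3 - <<'E'
from h import *
o=get_obs(); print(o["time_s"],o["tcp_pos"],lane(o["tcp_pos"]),o["ft_force"],o["ft_torque"])
dish()
E
```

```text
11.3 [0.50181221 0.12834127 0.02966522] [-19.7  67.7] [ 0.28030809  0.23330265 -0.50930503] [-0.01702737  0.0471629  -0.0239345 ]
top tip 0.51 [13.7 42.1]
side dish 0.75 [-8.9 73.8]
wrist dish 0.61 [-3.5 78.2]
wrist tip 0.55 [12.2 39.6]
```

jog_arm:
  increments:
    - {"x":0,"y":1,"z":0,"spin":0}
    - {"x":0,"y":2,"z":0,"spin":0}
    - {"x":0,"y":3,"z":0,"spin":0}
    - {"x":0,"y":4,"z":0,"spin":0}
    - {"x":0,"y":5,"z":0,"spin":0}
    - {"x":0,"y":5,"z":0,"spin":0}

```text
time_s: 12.35
tcp_pos: [0.5004, 0.1236, 0.0297]
eef_rot: [[0.959, -0.283, -0.0], [-0.283, -0.959, -0.0], [-0.0, 0.0, -1.0]]
ft_force: [-0.7, -0.9, 0.3]
gripper_width: 0.0799
grasp_force: 0.0
```

jog_arm:
  increments:
    - {"x":0,"y":0.5,"z":0,"spin":0}
    - {"x":0,"y":1,"z":0,"spin":0}
    - {"x":0,"y":1,"z":0,"spin":0}

```text
time_s: 12.65
tcp_pos: [0.5002, 0.1228, 0.0297]
eef_rot: [[0.959, -0.283, -0.0], [-0.283, -0.959, -0.0], [-0.0, 0.0, -1.0]]
ft_force: [-0.1, -0.5, 1.0]
gripper_width: 0.0797
grasp_force: 0.0
```

```bash
python3 - <<'E'
from h import *
o=get_obs(); print(o["time_s"],o["tcp_pos"],lane(o["tcp_pos"]),o["ft_force"],o["grasp_force"])
dish()
save(grab_frame("wrist"),"wrist3.png")
E
```

```text
12.65 [0.50017111 0.12276634 0.02968463] [-19.6  61.9] [-0.05370696 -0.45261363  1.03741313] 0.014578264381270856
top tip 0.54 [ 9.8 45.3]
side dish 0.46 [-11.4  67.9]
wrist dish 0.78 [-2.9 72.9]
wrist tip 0.68 [ 8.5 39.4]
```

View pics/wrist3.png

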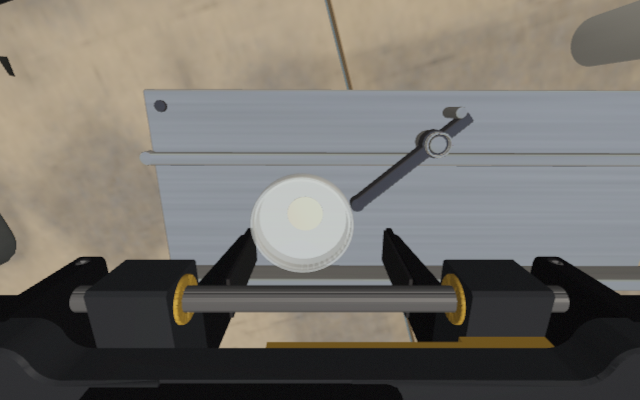

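The wrist view shows the dish rim (353,207) at or very near the pawl tip (357,203). No contact force yet, so I'll creep on in half-millimetre steps.

jog_arm:
  increments:
    - {"x":0,"y":0.5,"z":0,"spin":0}
    - {"x":0,"y":0.5,"z":0,"spin":0}

```text
time_s: 13.35
tcp_pos: [0.5, 0.1223, 0.0297]
eef_rot: [[0.959, -0.283, -0.0], [-0.283, -0.959, 0.0], [-0.0, -0.0, -1.0]]
ft_force: [0.6, 0.5, 0.4]
gripper_width: 0.0797
grasp_force: 0.0
```

jog_arm:
  increments:
    - {"x":0,"y":0.5,"z":0,"spin":0}
    - {"x":0,"y":0.5,"z":0,"spin":0}

```text
time_s: 13.55
tcp_pos: [0.4999, 0.1219, 0.0297]
eef_rot: [[0.959, -0.283, 0.0], [-0.283, -0.959, 0.0], [-0.0, -0.0, -1.0]]
ft_force: [-0.4, 0.7, 0.1]
gripper_width: 0.0799
grasp_force: 0.4
```

jog_arm:
  increments:
    - {"x":0,"y":0.5,"z":0,"spin":0}
    - {"x":0,"y":0.5,"z":0,"spin":0}

```text
time_s: 13.75
tcp_pos: [0.4997, 0.1216, 0.0297]
eef_rot: [[0.959, -0.283, -0.0], [-0.283, -0.959, 0.001], [-0.0, -0.001, -1.0]]
ft_force: [-0.1, 2.9, -1.2]
gripper_width: 0.0799
grasp_force: 1.2
```

Contact: the force has risen to 2.9 N against the push. Backing the finger off to the middle and lifting straight out.

jog_arm:
  increments:
    - {"x":0,"y":-1,"z":0,"spin":0}
    - {"x":0,"y":-4,"z":0,"spin":0}
    - {"x":0,"y":-8,"z":0,"spin":0}
    - {"x":0,"y":-8,"z":0,"spin":0}
    - {"x":0,"y":-8,"z":-10,"spin":0}
    - {"x":0,"y":-8,"z":-30,"spin":0}
    - {"x":0,"y":-8,"z":-60,"spin":0}
    - {"x":0,"y":-8,"z":-100,"spin":0}
    - {"x":-20,"y":-8,"z":-130,"spin":0}
    - {"x":-45,"y":-8,"z":-150,"spin":0}
    - {"x":-60,"y":-8,"z":-150,"spin":0}
    - {"x":-60,"y":-8,"z":-150,"spin":0}

```text
time_s: 14.95
tcp_pos: [0.4439, 0.1464, 0.1813]
eef_rot: [[0.959, -0.282, 0.003], [-0.282, -0.959, 0.001], [0.002, -0.001, -1.0]]
ft_force: [-0.2, 0.1, -0.1]
gripper_width: 0.0799
grasp_force: 0.0
```

```bash
python3 - <<'E'
from h import *
o=get_obs(); print(o["time_s"],o["tcp_pos"],lane(o["tcp_pos"]),o["ft_force"],o["grasp_force"])
dish()
im=grab_frame("wrist")
r,k=map(int,proj("wrist",world(5,60,12)))
r0,c0=max(r-60,0),max(k-90,0)
print(r,k); save(cv2.resize(im[r0:r0+130,c0:c0+180],None,fx=4.4,fy=4.4,interpolation=cv2.INTER_CUBIC),"wrist4.png")
E
```

```text
14.95 [0.44388708 0.14642991 0.18127691] [-80.3  68.7] [-0.19064312  0.06805678 -0.12824711] 0.0
top dish 0.52 [ 3.  73.6]
top tip 0.5 [16.5 45.7]
side dish 0.55 [-1.3 72.1]
side tip 0.65 [11.1 50.6]
wrist dish 0.74 [-2.1 72.1]
wrist tip 0.9 [ 9.4 42.5]
106 326
```

View pics/wrist4.png

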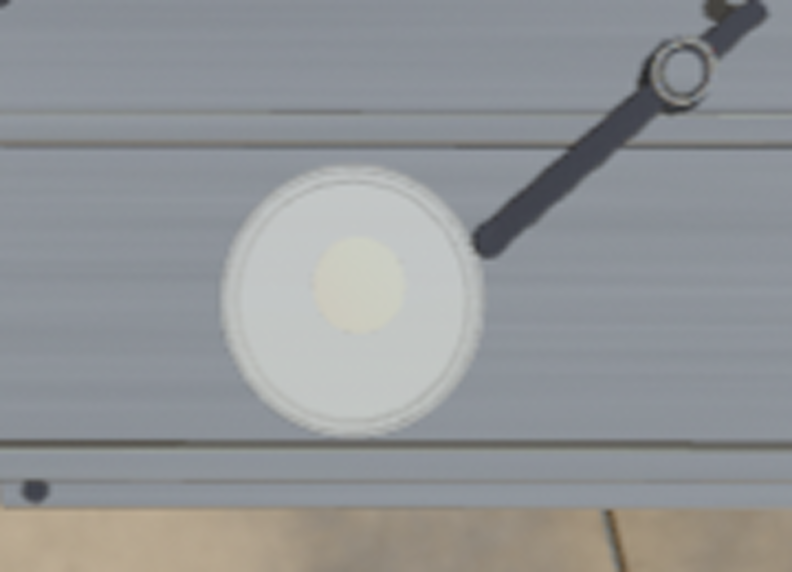

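The dish rim touches the shut pawl's tip at crop (478,240), and the dish measures lane (−1, 72). The robot is clear, so I'm handing it in.

```bash
python3 -c "
from rig import *
print(close_job())"
```

```text
the job is handed in; nothing more can be done
None
```

The job is handed in: the dish went past the pawl, which snapped shut with a gap of about 16 mm, and was then pushed back from the far side. It now rests against the shut pawl at about lane y = 72 mm, with the robot touching nothing; the hand-in returned no verdict.

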